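# Clear the relay tester's catch tray and hold its loading slide out at the mark

## Task

Empty the relay tester's catch tray: put both finished relays into the blue tote, laying each one down inside rather than dropping it, and let go of them. Then pull the tester's spring-return loading slide out by its black handle until its red pointer stands inside the yellow band on the scale, and keep it there for the next relay to be loaded: the program finishes while the gripper is still holding the handle, and the slide must never be let snap back. Leave the multimeter, the screwdriver and the solder reel where they are.

Things in the scene. Friction and masses are not known exactly. Their poses are not given: they have to be found in the camera images.
- tester: Relay tester, fixed: blue base plate 400 x 310 mm, 12 mm thick; on its rear a grey test head with blue sides; in front of the head, side by side, the catch tray with its chute (+y side) and the loading slide (-y side). Origin: on the bench, midway across, 220 mm behind the plate's front edge; x points to the rear (head), so the slide pulls out along -x; z up.
- tray_floor (a point): Middle of the catch tray's floor, 15 mm above the bench; axes as the tester's. The steel tray is open on top, inside about 157 mm (x) x 141 mm (y), its 3 mm walls rise to 40 mm above the bench. The chute comes down from the head into the middle of its rear (+x) side, 68 mm wide, its sides rising to 85 mm above the bench at the head.
- head_front (a point): Middle of the top front edge of the test head, 135 mm above the bench; axes as the tester's. The head reaches 150 mm back (+x) and 154 mm to either side (y), a carrying handle on it is 26 mm higher, and a dial on its front stands out 16 mm.
- relay_a: Finished plug-in relay, clear cover with copper coil and black base, lying on its narrow side in the catch tray: 36 mm long (x, plus 6 mm thin brass blades at the -x end), 21 mm wide (y), 28 mm high, about 40 g. Origin: centre of its underside. It lies in the front half of the tray, its length roughly along the tester's x.
- relay_b: The second finished relay, the same in every way; it lies in the rear half of the tray, nearer the head.
- tote: Blue open plastic tote, loose on the bench, 220 mm (x) x 160 mm (y) outside (rim lip 232 x 170 mm), 70 mm high, walls 4 mm, floor 4 mm thick, empty at the start, about 0.45 kg. Origin: centre of its underside, z up.
- load_slide (a joint): How far the loading slide is pulled out, in m: 0 = fully home in the head (where the spring draws it), end stop at 0.125. It moves straight along the tester's -x. The spring pulls it home with about 4 N at 0, rising by 0.5 N per 10 mm (about 9 N at 0.10); let go of, it snaps home.
- pull_handle (a point): Black grip bar of the slide, 12 mm thick (x, the pulling direction), 76 mm long (y), 30 mm high (z), axes as the tester's. Origin: the bar's centre, 60 mm above the bench. Two 8 mm rods carry it, running back (+x) at y -31 and +31 mm; between them the gap behind the bar is 44 mm deep and open down to the rail 24 mm above the bench. With the slide home the bar is 105 mm before the head.
- pointer_tip (a point): Tip of the red pointer blade (3 mm thick) on the slide; it moves with the slide, 17 mm above the bench, over the white scale strip along the outer edge of the base plate, on the side away from the tray.
- load_mark: Yellow band across the white scale, 12 mm wide (x, -6 to +6 mm), 30 mm long (y), fixed; its place along the scale differs from run to run. Origin: its centre, 13.5 mm above the bench; axes as the tester's. The pointer is inside the band while its tip is within 6 mm of this origin along x. With the slide home the pointer is 70 to 100 mm behind it (+x).
- meter: Bystander: yellow handheld multimeter lying flat, 185 x 90 x 36 mm (45 mm over its dial), loose. Origin: centre of its underside, x along its length to the display end.
- screwdriver: Bystander: screwdriver with orange handle, lying along its x (blade to +x), 200 mm long, handle 26 mm thick, loose. Origin: under the middle of its length.
- solder_reel: Bystander: steel-flanged solder reel standing on its flange, 60 mm diameter, 49 mm high, loose. Origin: centre of its underside.
Not all that is in view belongs to the job. Leave any purple or turquoise look-alike of the relay_b alone.

How it is judged:
On the way, in this order (a step that is already met when the one before it is completed fails the run):
1. both relays lie in the tote, let go of (x of relay_a in the frame of tote between -0.105 and 0.105 m and y of relay_a in the frame of tote between -0.075 and 0.075 m and z of relay_a in the frame of tote between -0.002 and 0.045 m and linear speed of each of relay_a, relay_b below 0.03 m/s and contact force between the fingers and relay_a below 0.1 N and x of relay_b in the frame of tote between -0.105 and 0.105 m and y of relay_b in the frame of tote between -0.075 and 0.075 m and z of relay_b in the frame of tote between -0.002 and 0.045 m and contact force between the fingers and relay_b below 0.1 N), for 0.2 s.
2. the slide is held by its handle with the pointer inside the yellow band for a second (x of pointer_tip in the frame of load_mark between -0.006 and 0.006 m and velocity of joint load_slide between -0.02 and 0.02 m/s and contact force between the fingers and load_slide_c0 above 4 N), for 1 s.
At the end, for the whole second after the job is handed in: Both relays lie still in the tote (undersides less than 45 mm above the tote's underside), out of the gripper; the gripper holds the handle (contact force over 4 N) with the pointer tip within 6 mm of the middle of the yellow band, the slide still (under 20 mm/s) (all of step 1 and all of step 2); the arm keeps its last pose, push and grip.
It fails at once if a relay is dropped or thrown into the tote (faster than 0.9 m/s below its rim) ((x of relay_a in the frame of tote between -0.105 and 0.105 m and y of relay_a in the frame of tote between -0.075 and 0.075 m and z of relay_a in the frame of tote between -0.002 and 0.06 m and linear speed of relay_a above 0.9 m/s) or (x of relay_b in the frame of tote between -0.105 and 0.105 m and y of relay_b in the frame of tote between -0.075 and 0.075 m and z of relay_b in the frame of tote between -0.002 and 0.06 m and linear speed of relay_b above 0.9 m/s)).
It fails at once if the slide snaps back (returns faster than 0.3 m/s) (velocity of joint load_slide below -0.3 m/s).
It fails at once if the multimeter is moved by more than 20 mm (distance of meter from where it was at the start of the episode above 0.02 m).
It fails at once if the screwdriver is moved by more than 20 mm (distance of screwdriver from where it was at the start of the episode above 0.02 m).
It fails at once if the solder reel is moved by more than 20 mm (distance of solder_reel from where it was at the start of the episode above 0.02 m).
It also fails if it takes over 72 s, if anything falls off the work surface, if the arm or the gripper's body presses on something with over 40 N, if the wrist force passes 120 N, or if a joint passes its speed limit or range.

## Robot

A 6-joint arm with a two-finger parallel gripper is mounted at the origin on the work surface. World frame = base frame: x ahead of the robot, y to its left, z up, the work surface at z = 0. Lengths are in m, angles in rad, forces in N, time in s.
With the tool pointing down it reaches from about 0.25 to 0.775 m from the base axis. Payload 4 kg.
Tool frame: the origin (TCP) lies where the fingers leave the gripper's body, on its centre line; the fingertips stand 97 mm ahead of it and the grasp point (between the pads) lies 78 mm ahead of it; z points along the fingers, x is the direction in which the jaws open and shut, and the axes are right-handed (so a half turn about z gives the same grasp; the last joint's range is limited). The gripper opens to 94 mm and grips with 3 to 60 N. Pads are 16 mm wide; open, the fingers measure 119 mm over their backs; the gripper's body (75 mm by 177 mm) begins 78 mm behind the grasp point.
Start: joints at [-1.293, 0.087, 1.371, -0, 1.684, -0.103], TCP at [0.204, -0.511, 0.303] pointing down, gripper open.
Joint ranges: [-3.1, 3.1], [-0.76, 2.03], [0.27, 2.55], [-1.08, 4.22], [0.17, 2.65], [-2.57, 2.57]. Speed limits (rad/s): [2.79, 2.79, 3.14, 3.14, 3.14, 3.14].

## Interface

Orientations are given as [roll, pitch, yaw] about the fixed x, y, z axes, in that order (R = Rz(yaw) Ry(pitch) Rx(roll)).
In Python, from bench import * gives the robot as it stands.
- The arm moves only by the tool jog_arm, never from a script. Its argument "moves" is a list of rows, each a list of 7 numbers: the turn, a rotation vector about the world's x, y, z in rad, then the shift along the world's x, y, z in mm, then the finger opening in mm, from 0 to 94. In form: [[rx, ry, rz, tx, ty, tz, fingers], ...]. A call has 1 to 12 rows; each row shifts and turns the commanded pose from where the row before left it; what a row does not reach is not made up. A row lasts 1/8 s, in which the tool goes at most 62.5 mm and 10.7 degrees, less where a joint would pass 70% of its speed; a pose out of reach is approached as far as the arm can. A call is refused whole if a number of a shift passes 62.5 or a number of a turn 0.188, either way. A call with a gripper value outside its range is refused whole. The fingers move at their own pace and stop on an object; the grip force is fixed at half the most. Time passes only in rows, so rows that do not move let the fingers close. It gives the time, the measured TCP pose, the force and the opening at its end, in the units of the state.
- get_obs(): the state, without advancing time (a new reading comes with each control period).
- snapshot(name): name is "side" or "top" or "wrist"; returns the picture (400x640x3 uint8, red, green, blue); there is no depth.
- get_calibration(name): a dict with "camera_matrix" (3x3 intrinsics, pixels), "R" (3x3) and "t" (3): a world point X has camera coordinates R X + t. Camera axes: x right, y down, z forward; pixel columns grow to the right and rows downward; lengths in m; the calibration is good to about 2 mm. The wrist camera is an equidistant fisheye: a pixel r from the principal point sees the ray r / f radians off the axis. A picture is of the moment at which its call begins: read the wrist's pose just before it. get_calibration takes no time and is no camera call; for the wrist camera it gives the pose at the moment of the call.
- close_job(): hands the job in, once; it reports no verdict.
Trained networks look in the newest picture that a camera, given by its name, has taken for a name from the list of things; names that differ only in an ending like _2 or _b are one class to them, and where a whole thing is asked for, a point or a joint stands for the part that bears it (a point fixed in the world has none). Each returns a list of dicts, best first, with "conf" (0 to 1); they miss things now and then, are a little off and sometimes report something else, mostly with a low value. They report only what shows in the picture. A call takes as long as a camera call. They do not tell look-alikes from the thing itself.
- look_for(label, camera): "bbox" ([left, top, right, bottom] in pixels, round what is visible of it).
The state is a dict: "time": time; "joint_positions": joint angles; "qvel": joint speeds; "joint_torque": joint torques, N m; "tool_pos": TCP position; "ee_rot": TCP orientation; "wrist_force": force on the tool from outside, world axes, zero at the start; "wrist_torque": the same for the moment, N m; "width": finger opening in m.
Only numpy, scipy, OpenCV 4.12 (cv2) and the standard library are available. Lean on these libraries where they do the work, as an engineer would, in place of code of your own. Each camera call takes 0.05 s, during which the arm holds its last target.

## Working session

There is one attempt and no reset: what is moved stays moved. The work goes in short steps, Python scripts to look and compute and a tool call to move; the robot and the scene stay as the last step left them, time stands still between calls to the robot, and variables do not carry over. Pictures are saved under pics/ and viewed, and the job is handed in when it is done.

Besides the shell and the picture viewer there is one more tool, called after "Call:" as a command line: name --pt "numbers of a row" for each row, then --argument value for the rest. jog_arm: Moves the arm, as the interface text tells. Its arguments: {"type":"object","properties":{"moves":{"type":"array","items":{"type":"array","items":{"type":"number"}}}},"required":["moves"]}

```bash
ls; mkdir -p pics
python3 - <<'E'
from bench import *
import cv2,numpy as np
o=get_obs();print({k:np.round(v,3).tolist() for k,v in o.items()})
for n in ["side","top","wrist"]:
    im=snapshot(n);cv2.imwrite(f"pics/{n}0.png",im[:,:,::-1])
    c=get_calibration(n);print(n,{k:np.round(v,4).tolist() if not isinstance(v,str) else v for k,v in c.items()})
    for l in ["relay_a","tote","pull_handle","load_mark","pointer_tip","tester"]:
        print(l,[(np.round(d["bbox"]).tolist(),round(d["conf"],2)) for d in look_for(l,n)][:5])
E
```

```text
pics
{'time': 0.0, 'joint_positions': [-1.293, 0.088, 1.372, -0.0, 1.684, -0.103], 'qvel': [0.0, -0.001, -0.001, 0.001, 0.0, -0.001], 'joint_torque': [-0.001, -34.019, -30.243, 0.072, 0.033, -0.0], 'tool_pos': [0.204, -0.51, 0.302], 'ee_rot': [-3.141, 0.002, -1.19], 'wrist_force': [-0.233, -0.627, -0.353], 'wrist_torque': [-0.0, 0.043, -0.025], 'width': 0.094}
side {'camera_matrix': [[513.654, 0.0, 323.0694], [0.0, 513.654, 198.6511], [0.0, 0.0, 1.0]], 'R': [[-0.6123, -0.7906, 0.0104], [-0.4928, 0.3713, -0.7869], [0.6183, -0.487, -0.6169]], 't': [0.2333, 0.392, 1.0251]}
relay_a [([271.0, 261.0, 283.0, 275.0], 0.77), ([258.0, 324.0, 277.0, 344.0], 0.76), ([295.0, 303.0, 314.0, 318.0], 0.56), ([286.0, 242.0, 304.0, 260.0], 0.47)]
tote [([347.0, 179.0, 438.0, 236.0], 0.81), ([214.0, 211.0, 253.0, 244.0], 0.46)]
pull_handle [([211.0, 210.0, 251.0, 245.0], 0.55), ([127.0, 197.0, 332.0, 343.0], 0.36)]
load_mark []
pointer_tip [([213.0, 215.0, 252.0, 247.0], 0.93)]
tester [([126.0, 198.0, 331.0, 347.0], 0.69)]
top {'camera_matrix': [[381.9976, 0.0, 319.6538], [0.0, 381.9976, 197.1409], [0.0
[... 187 characters left out ...]
4.0, 289.0, 210.0, 295.0], 0.52), ([265.0, 222.0, 282.0, 231.0], 0.51), ([236.0, 279.0, 248.0, 295.0], 0.44)]
tote [([356.0, 177.0, 443.0, 289.0], 0.92), ([204.0, 145.0, 251.0, 188.0], 0.23)]
pull_handle [([204.0, 144.0, 252.0, 188.0], 0.69)]
load_mark [([256.0, 149.0, 265.0, 157.0], 0.48)]
pointer_tip []
tester [([120.0, 122.0, 304.0, 264.0], 0.62)]
wrist {'camera_matrix': [[309.7069, 0.0, 312.6784], [0.0, 309.7069, 201.1063], [0.0, 0.0, 1.0]], 'R': [[0.3722, -0.9282, 0.0], [-0.891, -0.3573, 0.2801], [-0.26, -0.1043, -0.96]], 't': [-0.5503, -0.0307, 0.3936]}
relay_a [([0.0, 1.0, 28.0, 12.0], 0.56)]
tote [([178.0, 0.0, 265.0, 33.0], 0.59)]
pull_handle []
load_mark []
pointer_tip []
tester []
```

View pics/side0.png

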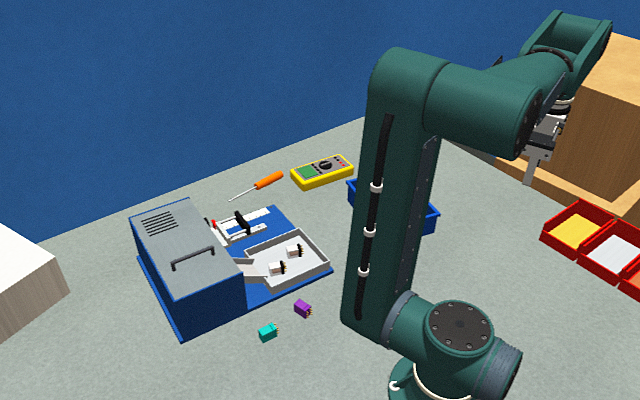

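View pics/top0.png

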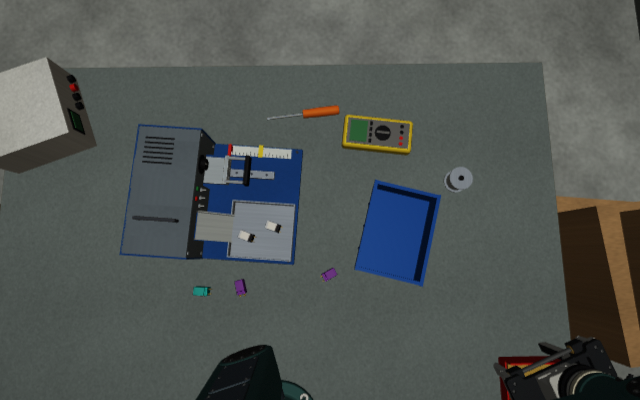

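Run:
```python
import cv2
a=cv2.imread("pics/top0.png")[110:310,110:350];cv2.imwrite("pics/topc.png",cv2.resize(a,(720,600),interpolation=cv2.INTER_CUBIC))
a=cv2.imread("pics/side0.png")[190:355,120:340];cv2.imwrite("pics/sidec.png",cv2.resize(a,(800,600),interpolation=cv2.INTER_CUBIC))
```

```text
(no output)
```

View pics/topc.png

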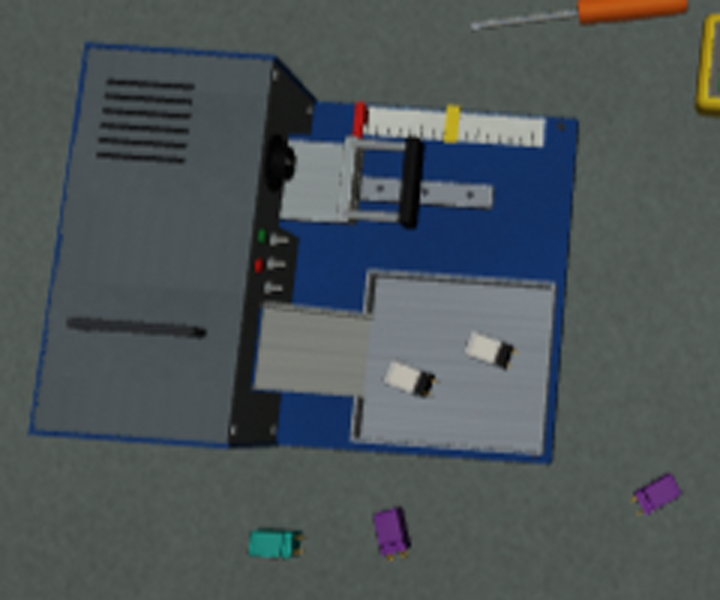

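View pics/sidec.png

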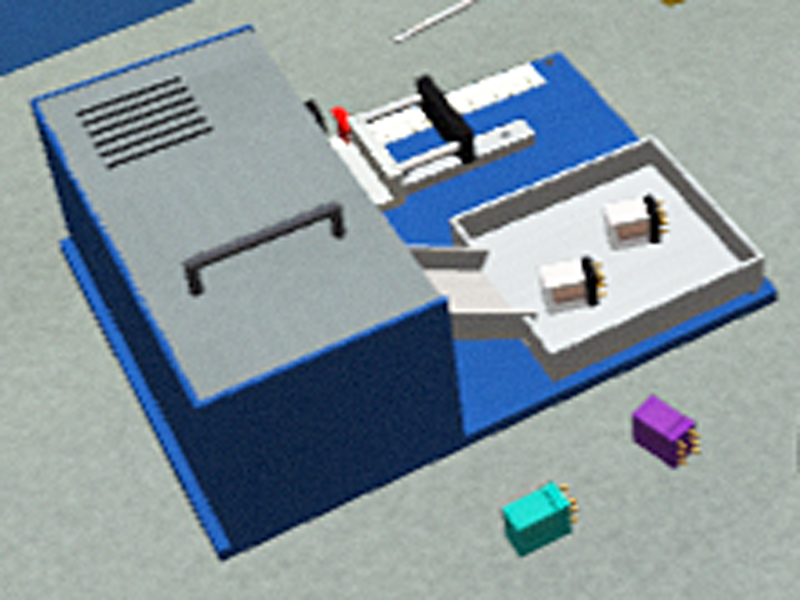

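Candidates in the top view: white/copper relays in the tray at (273,227), which is relay_a (front), and (247,236), which is relay_b (rear, by the chute). The look-alikes are purple at (240,287) and (329,274) and turquoise at (202,291), all on the bench. I choose the two in the tray.

```bash
cat > h.py <<'E'
from bench import *
import cv2,numpy as np
from scipy.spatial.transform import Rotation as Ro
def px(c,uv,z):
    K=np.array(c["camera_matrix"]);R=np.array(c["R"]);t=np.array(c["t"])
    u=(np.array(uv,float)-[K[0,2],K[1,2]])/K[0,0]
    if c.get("fish"):
        r=np.linalg.norm(u);d=np.array([*(u/r*np.sin(r)),np.cos(r)]) if r>1e-9 else np.array([0,0,1.])
    else: d=np.array([*u,1.])
    o=-R.T@t;d=R.T@d
    return o+d*(z-o[2])/d[2]
def proj(c,X):
    K=np.array(c["camera_matrix"]);p=np.array(c["R"])@X+np.array(c["t"])
    if c.get("fish"):
        n=np.linalg.norm(p[:2]);th=np.arctan2(n,p[2]);return p[:2]/n*th*K[0,0]+[K[0,2],K[1,2]]
    return p[:2]/p[2]*K[0,0]+[K[0,2],K[1,2]]
def cal(n):
    c=dict(get_calibration(n));c["fish"]=n=="wrist";return c
E
python3 - <<'E'
from h import *
c=cal("top");f=lambda x,y:(x/3+110,y/3+110)
P={"plate_fr":((578,119),.012),"plate_fl":((551,462),.012),"ra":((490,350),.043),"rb":((410,379),.043),
"hndl_top_a":((412,143),.075),"hndl_top_b":((409,222),.075),"band0":((454,107),.0135),"band1":((451,142),.0135),"ptr":((360,120),.017),
"tray1":((554,284),.04),"tray2":((543,454),.04),"tray3":((371,271),.04),"tray4":((352,439),.04)}
for k,(p,z) in P.items(): print(k,np.round(px(c,f(*p),z),4))
for p in [(376,182),(440,195),(424,285),(356,269)]: print("tote",np.round(px(c,p,.07),3))
for n,p in dict(meter=(377,134),reel=(459,179)).items(): print(n,np.round(px(c,p,.03),3))
for p in [(268,118),(339,110)]: print("sd",np.round(px(c,p,.01),3))
E
```

```text
plate_fr [ 0.6961 -0.0678  0.012 ]
plate_fl [ 0.3906 -0.042   0.012 ]
ra [0.4862 0.0074 0.043 ]
rb [0.4626 0.0752 0.043 ]
hndl_top_a [0.6598 0.0701 0.075 ]
hndl_top_b [0.592  0.0717 0.075 ]
band0 [0.7084 0.0442 0.0135]
band1 [0.676  0.0466 0.0135]
ptr [0.6965 0.1281 0.017 ]
tray1 [ 0.5424 -0.0471  0.04  ]
tray2 [ 0.3981 -0.0371  0.04  ]
tray3 [0.5559 0.1106 0.04  ]
tray4 [0.4129 0.124  0.04  ]
tote [ 0.593 -0.255  0.07 ]
tote [ 0.558 -0.415  0.07 ]
tote [ 0.337 -0.362  0.07 ]
tote [ 0.378 -0.198  0.07 ]
meter [ 0.732 -0.268  0.03 ]
reel [ 0.606 -0.48   0.03 ]
sd [0.788 0.027 0.01 ]
sd [ 0.808 -0.169  0.01 ]
```

Call:
jog_arm --pt "0 0 0.084 27 52 -3 94" --pt "0 0 0.084 27 52 -3 94" --pt "0 0 0.084 27 52 -3 94" --pt "0 0 0.084 27 52 -3 94" --pt "0 0 0.084 27 52 -3 94" --pt "0 0 0.084 27 52 -3 94" --pt "0 0 0.084 27 52 -3 94" --pt "0 0 0.084 27 52 -3 94" --pt "0 0 0.084 27 52 -3 94" --pt "0 0 0.084 27 52 -3 94" --pt "0 0 0 0 0 0 94" --pt "0 0 0 0 0 0 94"

```text
time: 2.55
tool_pos: [0.4742, 0.0092, 0.2726]
ee_rot: [3.141, 0.0, -0.35]
wrist_force: [-0.5, -0.7, -0.5]
width: 0.0939
```

Run:
```python
from h import *
import pickle
o=get_obs();print(o["tool_pos"],o["ee_rot"],o["joint_positions"])
c=cal("wrist");im=snapshot("wrist");cv2.imwrite("pics/w1.png",im[:,:,::-1]);pickle.dump(c,open("w1.pkl","wb"))
print(look_for("relay_a","wrist"));print(look_for("tote","wrist"))
cv2.imwrite("pics/w1b.png",cv2.resize(im[:,:,::-1],(800,500),interpolation=cv2.INTER_CUBIC))
```

```text
[0.47421552 0.00915053 0.27262006] [ 3.14070352e+00  1.92777117e-04 -3.49894045e-01] [-9.98861557e-02 -7.43617361e-02  1.59259937e+00 -8.14941113e-04
  1.62376176e+00  2.49964825e-01]
[{'bbox': [154.1, 144.4, 195.2, 175.1], 'conf': 0.96}, {'bbox': [128.7, 70.2, 159.0, 104.7], 'conf': 0.95}, {'bbox': [253.1, 297.1, 283.8, 314.9], 'conf': 0.79}, {'bbox': [272.5, 114.1, 290.9, 149.9], 'conf': 0.62}, {'bbox': [311.0, 164.5, 336.5, 204.7], 'conf': 0.58}]
[{'bbox': [293.5, 337.8, 432.4, 373.6], 'conf': 0.64}, {'bbox': [502.4, 237.9, 560.3, 280.8], 'conf': 0.29}]
```

View pics/w1b.png

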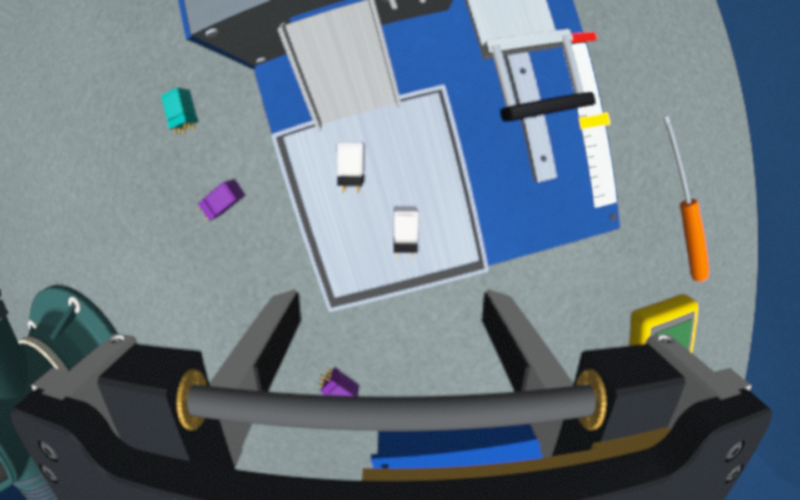

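The wrist view shows relay_a at about (406,230) and relay_b at (350,165) in the scaled picture, both in the tray. The look-alikes lie outside it. Close crop next.

Run:
```python
import cv2
a=cv2.imread("pics/w1.png")[100:220,250:370];cv2.imwrite("pics/w1c.png",cv2.resize(a,(600,600),interpolation=cv2.INTER_CUBIC))
a=cv2.imread("pics/w1.png")[10:130,370:500];cv2.imwrite("pics/w1d.png",cv2.resize(a,(650,600),interpolation=cv2.INTER_CUBIC))
```

```text
(no output)
```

View pics/w1c.png

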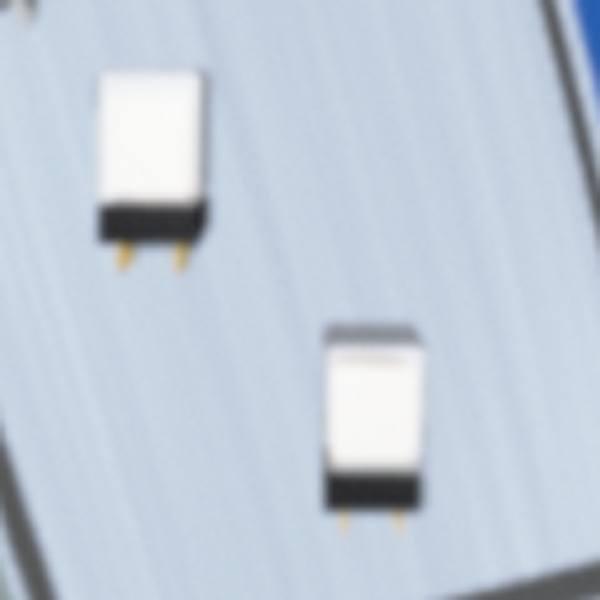

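View pics/w1d.png

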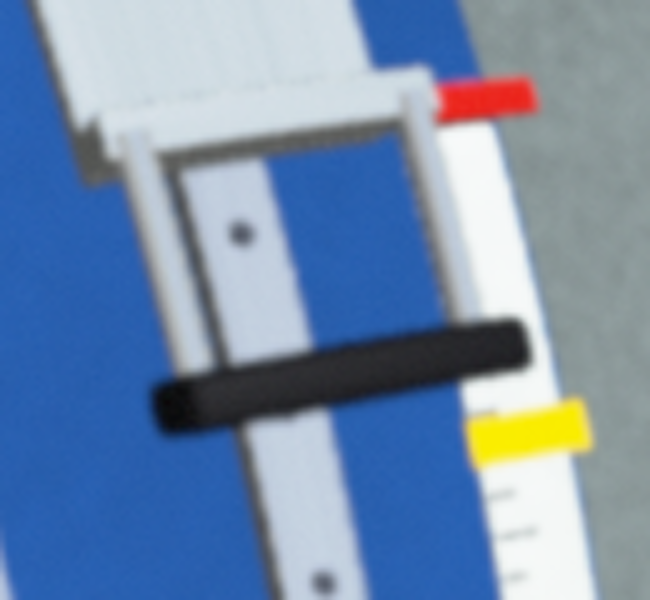

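Run:
```python
from h import *
import pickle
c=pickle.load(open("w1.pkl","rb"))
f=lambda p:(p[0]/5+250-.4,p[1]/5+100-.4)
for n,Q in dict(ra=[(328,347),(422,347),(420,508),(326,508)],rb=[(100,72),(199,72),(196,240),(100,240)]).items():
    W=np.array([px(c,f(p),.043)[:2] for p in Q]);print(n,"ctr",W.mean(0).round(4),"w",np.linalg.norm(W[0]-W[1]),"l",np.linalg.norm(W[0]-W[3]))
    d=(W[0]+W[1]-W[2]-W[3]);e=W[1]-W[0]+W[2]-W[3];print("yaw len",np.arctan2(d[1],d[0]),"jaw",np.arctan2(e[1],e[0]))
g=lambda p:(p[0]/5+370-.4,p[1]/5+10-.4)
for n,p,z in [("h0",(162,392),.075),("h1",(525,330),.075),("band",(530,433),.0135),("ptr0",(445,103),.017),("ptr1",(535,96),.017)]: print(n,px(c,g(p),z).round(4))
```

```text
ra ctr [0.4875 0.0114] w 0.0193288866826719 l 0.03443836106296844
yaw len 1.218679578382372 jaw -0.3478742785179652
rb ctr [0.4638 0.0804] w 0.019997641076970985 l 0.03435147758824161
yaw len 1.1982823780657383 jaw -0.36562904964020476
h0 [0.5872 0.0816 0.075 ]
h1 [0.6658 0.0742 0.075 ]
band [0.6948 0.0475 0.0135]
ptr0 [0.6983 0.1291 0.017 ]
ptr1 [0.7242 0.1264 0.017 ]
```

Call:
jog_arm --pt "0 0 0 7 1 -10 60" --pt "0 0 0 6 0 -35 60" --pt "0 0 0 0 0 -35 60" --pt "0 0 0 0 0 -35 60" --pt "0 0 0 0 0 -25 60" --pt "0 0 0 0 0 -16 60" --pt "0 0 0 0 0 0 60"

```text
time: 3.58
tool_pos: [0.4867, 0.01, 0.1153]
ee_rot: [3.141, 0.003, -0.351]
wrist_force: [-0.1, 0.1, 0.2]
width: 0.0599
```

Run:
```python
from h import *
o=get_obs();print(o["tool_pos"],o["ee_rot"],o["wrist_force"])
im=snapshot("wrist");cv2.imwrite("pics/w2.png",im[:,:,::-1])
```

```text
[0.48667312 0.01002512 0.11531919] [ 3.14084482e+00  2.73898366e-03 -3.50880036e-01] [-0.06431601  0.055969    0.15706953]
```

View pics/w2.png

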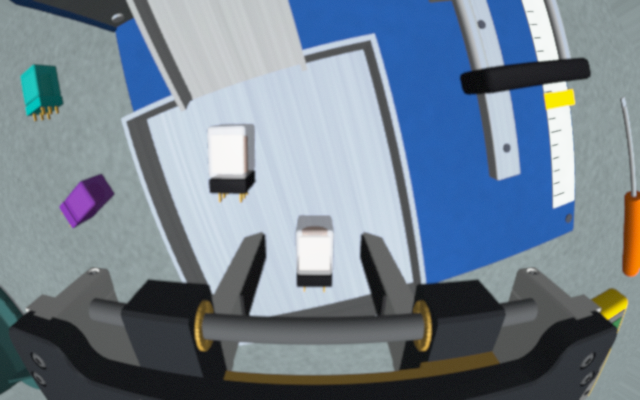

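Run:
```python
from h import *
c=cal("wrist")
o=get_obs();p=o["tool_pos"]
print(proj(c,np.array([p[0],p[1],.043])),px(c,(314,231),.043),px(c,(314,286),.043))
```

```text
[313.25934526 260.64755564] [0.49410484 0.02704916 0.043     ] [ 0.48206162 -0.00610665  0.043     ]
```

The fingers straddle relay_a and are centred on it, so I close.

Call:
jog_arm --pt "0 0 0 0 0 0 5" --pt "0 0 0 0 0 0 5" --pt "0 0 0 0 0 0 5" --pt "0 0 0 0 0 0 5" --pt "0 0 0 0 0 0 5" --pt "0 0 0 0 0 30 5" --pt "0 0 0 0 0 40 5" --pt "0 0 0 0 0 40 5"

```text
time: 4.62
tool_pos: [0.4871, 0.0105, 0.2274]
ee_rot: [3.141, 0.001, -0.35]
wrist_force: [-0.0, -0.8, -1.0]
width: 0.0206
```

Call:
jog_arm --pt "0 0 0 2 -20 10 5" --pt "0 0 0 4 -45 0 5" --pt "0 0 0 4 -50 0 5" --pt "0 0 0 4 -50 0 5" --pt "0 0 0 4 -50 0 5" --pt "0 0 0 4 -50 0 5" --pt "0 0 0 4 -45 0 5" --pt "0 0 0 2 -20 0 5" --pt "0 0 0 0 0 0 5"

```text
time: 5.75
tool_pos: [0.5153, -0.32, 0.2361]
ee_rot: [-3.141, 0.001, -0.351]
wrist_force: [-0.3, 1.1, -0.2]
width: 0.0209
```

Run:
```python
from h import *
c=cal("wrist");o=get_obs();p=o["tool_pos"];print(p)
im=snapshot("wrist")[:,:,::-1].copy()
# tote hypothesised rim
ctr=np.array([.4665,-.3075]);y=-np.deg2rad(14.8)
R=np.array([[np.cos(y),-np.sin(y)],[np.sin(y),np.cos(y)]])
for s in [(1,1),(1,-1),(-1,-1),(-1,1)]:
    q=proj(c,np.array([*(ctr+R@(np.array(s)*[.116,.085])),.07]));cv2.circle(im,tuple(int(v) for v in q),3,(0,0,255),-1)
im0=snapshot("top")[:,:,::-1];cv2.imwrite("pics/t3.png",im0)
cv2.imwrite("pics/w3.png",im)
```

```text
[ 0.51528049 -0.31997186  0.2360561 ]
```

View pics/w3.png

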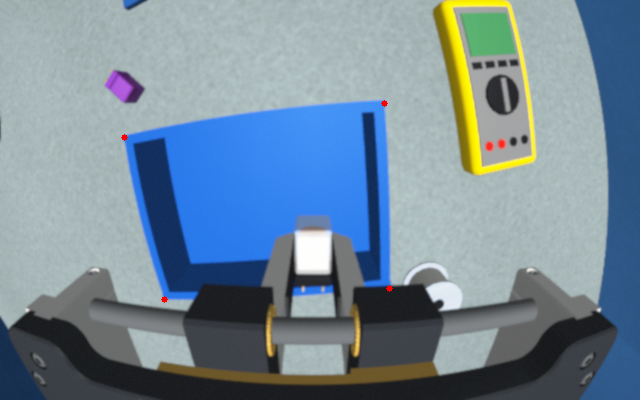

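View pics/t3.png

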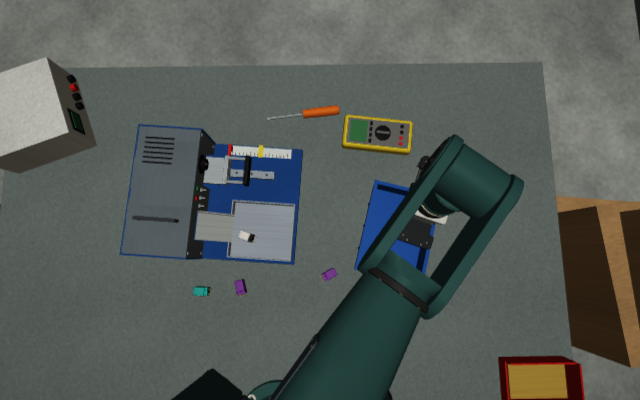

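The rim overlay fits the tote and the relay is held over it, so I lower it.

Call:
jog_arm --pt "0 0 0 0 0 -20 5" --pt "0 0 0 0 0 -35 5" --pt "0 0 0 0 0 -35 5" --pt "0 0 0 0 0 -20 5" --pt "0 0 0 0 0 -12 5" --pt "0 0 0 0 0 -8 5" --pt "0 0 0 0 0 0 5" --pt "0 0 0 0 0 0 5"

```text
time: 6.85
tool_pos: [0.5159, -0.3198, 0.1078]
ee_rot: [3.141, -0.002, -0.35]
wrist_force: [0.4, 0.0, -1.1]
width: 0.0203
```

Call:
jog_arm --pt "0 0 0 0 0 -2 5" --pt "0 0 0 0 0 0 5"

```text
time: 7.1
tool_pos: [0.5159, -0.3201, 0.106]
ee_rot: [3.141, -0.002, -0.35]
wrist_force: [-0.5, 1.6, 3.4]
width: 0.0207
```

Contact with the floor. I open to 45 mm and go up, then over to relay_b.

Call:
jog_arm --pt "0 0 0 0 0 0 24" --pt "0 0 0 0 0 0 30" --pt "0 0 0 0 0 0 45" --pt "0 0 0 0 0 0 45" --pt "0 0 0 0 0 20 45" --pt "0 0 0 0 0 40 45" --pt "0 0 0 0 0 40 45" --pt "0 0 0 0 0 20 45" --pt "0 0 0 0 0 0 45"

```text
time: 8.22
tool_pos: [0.5161, -0.3201, 0.2271]
ee_rot: [3.14, -0.005, -0.35]
wrist_force: [-0.4, -0.3, -0.8]
width: 0.0452
```

Run:
```python
from h import *
cv2.imwrite("pics/w4.png",snapshot("wrist")[:,:,::-1])
```

```text
(no output)
```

View pics/w4.png

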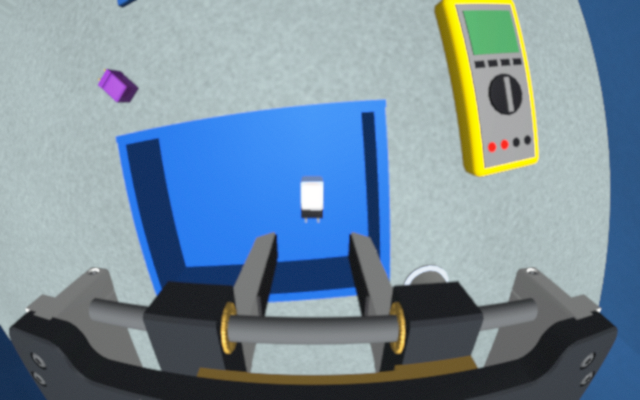

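Relay_a lies at (312,198) in the tote. Now relay_b.

Call:
jog_arm --pt "0 0 0 -3 25 0 45" --pt "0 0 0 -6 50 0 60" --pt "0 0 0 -7 50 0 60" --pt "0 0 0 -7 50 0 60" --pt "0 0 0 -7 50 0 60" --pt "0 0 0 -7 50 0 60" --pt "0 0 0 -6 50 0 60" --pt "0 0 -0.01 -6 50 0 60" --pt "0 0 0 -3 25 0 60" --pt "0 0 0 0 0 -20 60" --pt "0 0 0 0 0 -20 60" --pt "0 0 0 0 0 0 60"

```text
time: 9.78
tool_pos: [0.4614, 0.0804, 0.1812]
ee_rot: [3.139, 0.007, -0.36]
wrist_force: [0.2, -0.4, -0.1]
width: 0.0602
```

Run:
```python
from h import *
c=cal("wrist");o=get_obs();p=o["tool_pos"];print(p)
im=snapshot("wrist")[:,:,::-1].copy();cv2.imwrite("pics/w5.png",im)
print(proj(c,np.array([p[0],p[1],.043])),[d for d in look_for("relay_b","wrist")][:3])
```

```text
[0.46142877 0.08039861 0.18118013]
[314.41029712 221.27626815] [{'bbox': [157.6, 220.8, 203.2, 260.7], 'conf': 0.89}, {'bbox': [110.2, 125.5, 154.4, 174.4], 'conf': 0.76}, {'bbox': [307.1, 189.6, 334.2, 245.2], 'conf': 0.57}]
```

View pics/w5.png

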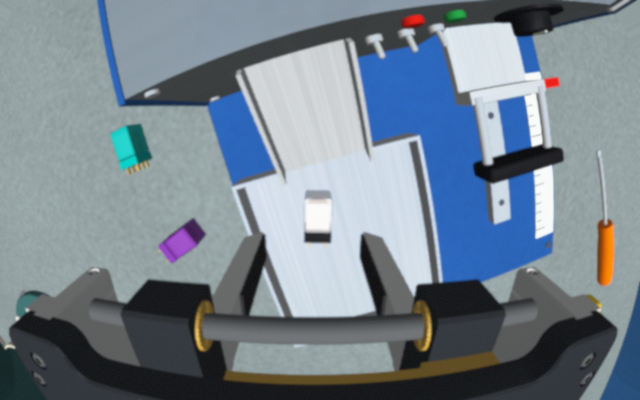

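Call:
jog_arm --pt "0 0 0 3 -1 -15 60" --pt "0 0 0 0 0 -25 60" --pt "0 0 0 0 0 -17 60" --pt "0 0 0 0 0 -8 60" --pt "0 0 0 0 0 0 60" --pt "0 0 0 0 0 0 60"

```text
time: 10.62
tool_pos: [0.467, 0.0794, 0.1205]
ee_rot: [-3.141, -0.002, -0.36]
wrist_force: [1.0, -0.5, -0.9]
width: 0.0603
```

Run:
```python
from h import *
c=cal("wrist");o=get_obs();p=o["tool_pos"];print(p)
im=snapshot("wrist")[:,:,::-1].copy();cv2.imwrite("pics/w6.png",im)
print(proj(c,np.array([p[0],p[1],.043])))
```

```text
[0.46699748 0.07942027 0.12051264]
[313.00639798 257.66040066]
```

View pics/w6.png

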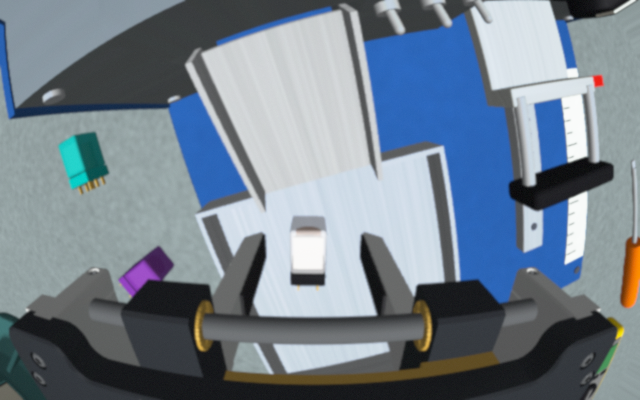

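Call:
jog_arm --pt "0 0 0 -2 1 -5 60" --pt "0 0 0 0 0 0 60" --pt "0 0 0 0 0 0 5" --pt "0 0 0 0 0 0 5" --pt "0 0 0 0 0 0 5" --pt "0 0 0 0 0 0 5" --pt "0 0 0 0 0 0 5"

```text
time: 11.55
tool_pos: [0.4644, 0.0804, 0.1147]
ee_rot: [-3.142, -0.0, -0.36]
wrist_force: [-0.3, 0.0, 0.5]
width: 0.0205
```

Call:
jog_arm --pt "0 0 0 0 0 25 5" --pt "0 0 0 0 0 45 5" --pt "0 0 0 0 -10 45 5" --pt "0 0 0 -5 -40 5 5" --pt "0 0 0 -6 -50 0 5" --pt "0 0 0 -7 -50 0 5" --pt "0 0 0 -7 -50 0 5" --pt "0 0 0 -7 -50 0 5" --pt "0 0 0 -6 -50 0 5" --pt "0 0 0 -5 -45 0 5" --pt "0 0 0 -3 -30 0 5" --pt "0 0 0 0 0 0 5"

```text
time: 13.05
tool_pos: [0.4179, -0.2962, 0.2343]
ee_rot: [-3.141, 0.001, -0.363]
wrist_force: [-0.1, 0.7, -1.0]
width: 0.0208
```

Run:
```python
from h import *
cv2.imwrite("pics/w7.png",snapshot("wrist")[:,:,::-1]);print(get_obs()["tool_pos"],get_obs()["width"])
```

```text
[ 0.41813477 -0.29489754  0.23427819] 0.02071805090598995
```

View pics/w7.png

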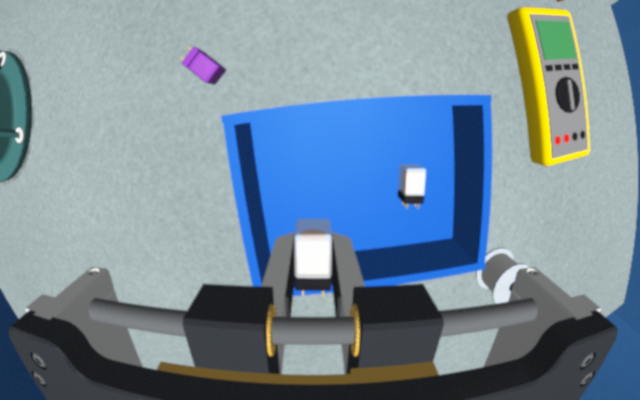

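Relay_b is held over the near half of the tote and relay_a lies clear of it at (412,185). Lowering.

Call:
jog_arm --pt "0 0 0 0 0 -20 5" --pt "0 0 0 0 0 -35 5" --pt "0 0 0 0 0 -35 5" --pt "0 0 0 0 0 -20 5" --pt "0 0 0 0 0 -10 5" --pt "0 0 0 0 0 -6 5" --pt "0 0 0 0 0 -3 5" --pt "0 0 0 0 0 0 5" --pt "0 0 0 0 0 0 5"

```text
time: 14.22
tool_pos: [0.4187, -0.2949, 0.1064]
ee_rot: [3.141, -0.001, -0.36]
wrist_force: [0.9, -0.0, -0.6]
width: 0.0206
```

Call:
jog_arm --pt "0 0 0 0 0 -2 5" --pt "0 0 0 0 0 0 5"

```text
time: 14.48
tool_pos: [0.4184, -0.2947, 0.1037]
ee_rot: [3.142, -0.0, -0.36]
wrist_force: [0.1, 0.5, -1.3]
width: 0.0209
```

Call:
jog_arm --pt "0 0 0 0 0 -1 5" --pt "0 0 0 0 0 0 5"

```text
time: 14.72
tool_pos: [0.4185, -0.2947, 0.1038]
ee_rot: [3.141, -0.0, -0.36]
wrist_force: [-1.3, 1.8, 4.5]
width: 0.0209
```

Call:
jog_arm --pt "0 0 0 0 0 0 24" --pt "0 0 0 0 0 0 30" --pt "0 0 0 0 0 0 45" --pt "0 0 0 0 0 0 45" --pt "0 0 0 0 0 20 45" --pt "0 0 0 0 0 40 45" --pt "0 0 0 0 0 40 45" --pt "0 0 0 0 0 30 45" --pt "0 0 0 0 0 0 45" --pt "0 0 0 0 0 0 45"

```text
time: 15.98
tool_pos: [0.418, -0.2942, 0.2311]
ee_rot: [-3.141, 0.002, -0.36]
wrist_force: [-0.6, -1.1, -0.2]
width: 0.0449
```

Run:
```python
from h import *
cv2.imwrite("pics/w8.png",snapshot("wrist")[:,:,::-1]);print(get_obs()["tool_pos"],get_obs()["joint_positions"])
```

```text
[ 0.41777904 -0.29407573  0.2305288 ] [-7.24354343e-01  2.79276200e-02  1.57652810e+00  2.95159805e-06
  1.54072702e+00 -3.64331455e-01]
```

View pics/w8.png

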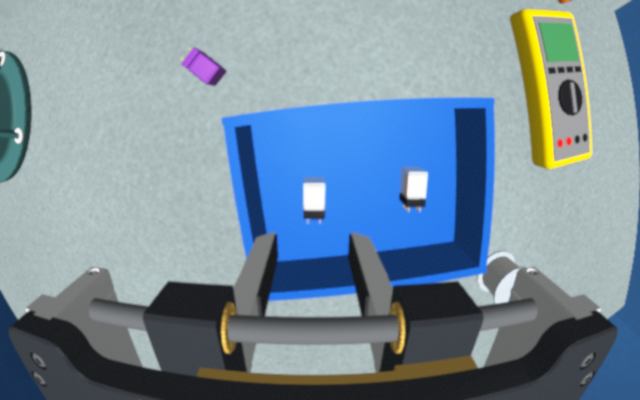

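Both relays lie in the tote, at (314,200) and (413,188). Now to above the handle, with the jaws turned to the pull direction.

Call:
jog_arm --pt "0 0 -0.13 21 37 2 45" --pt "0 0 -0.13 21 37 2 45" --pt "0 0 -0.13 21 37 2 45" --pt "0 0 -0.13 21 37 2 45" --pt "0 0 -0.13 21 37 0 45" --pt "0 0 -0.13 21 37 0 45" --pt "0 0 -0.13 21 37 0 45" --pt "0 0 -0.13 21 37 0 45" --pt "0 0 -0.13 21 37 0 45" --pt "0 0 -0.125 20 38 0 45" --pt "0 0 0 0 0 0 45" --pt "0 0 0 0 0 0 45"

```text
time: 17.52
tool_pos: [0.6267, 0.076, 0.2387]
ee_rot: [3.138, -0.001, -1.654]
wrist_force: [0.4, -0.2, 0.0]
width: 0.0452
```

Run:
```python
from h import *
import pickle
c=cal("wrist");o=get_obs();print(o["tool_pos"],o["ee_rot"],o["joint_positions"]);pickle.dump(c,open("w9.pkl","wb"))
cv2.imwrite("pics/w9.png",snapshot("wrist")[:,:,::-1]);
```

```text
[0.6267496  0.075992   0.23873153] [ 3.13812898e+00 -1.20142707e-03 -1.65408729e+00] [ 3.12092151e-02  2.89154220e-01  1.26186253e+00 -7.98045981e-04
  1.59415415e+00  1.68528138e+00]
```

View pics/w9.png

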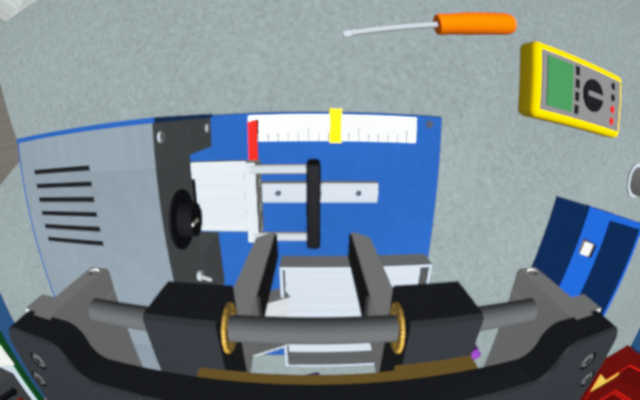

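Run:
```python
import cv2
a=cv2.imread("pics/w9.png")[100:260,235:395];cv2.imwrite("pics/w9c.png",cv2.resize(a,(640,600)[:1]*2 if 0 else (600,600),interpolation=cv2.INTER_CUBIC))
```

```text
(no output)
```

View pics/w9c.png

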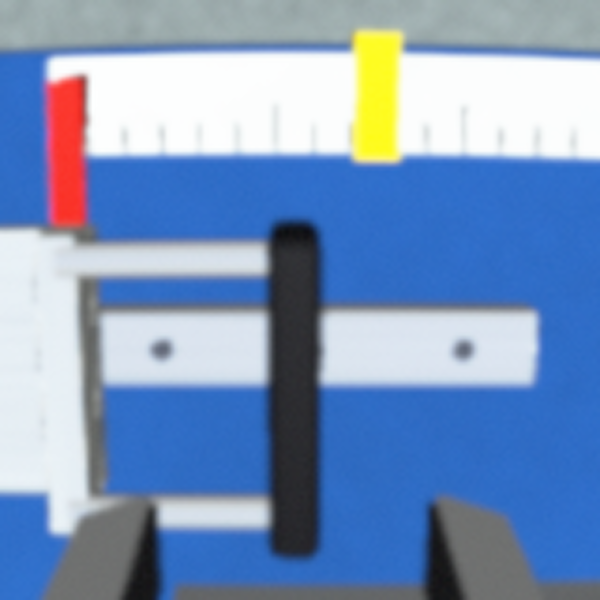

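Run:
```python
import cv2,numpy as np
a=cv2.imread("pics/w9.png")[110:170,240:280]
b=cv2.imread("pics/w1.png")[15:45,450:490]
c=cv2.imread("pics/side0.png")[205:255,200:240]
d=cv2.imread("pics/w6.png")[60:120,575:615]
out=np.hstack([cv2.resize(x,(200,300),interpolation=cv2.INTER_CUBIC) for x in (a,)]+[cv2.resize(b,(200,150),interpolation=cv2.INTER_CUBIC).repeat(2,0)*0+cv2.copyMakeBorder(cv2.resize(b,(200,150)),0,150,0,0,cv2.BORDER_CONSTANT)]+[cv2.copyMakeBorder(cv2.resize(c,(200,250)),0,50,0,0,cv2.BORDER_CONSTANT),cv2.resize(d,(200,300))])
cv2.imwrite("pics/ptr.png",out)
```

```text
(no output)
```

View pics/ptr.png

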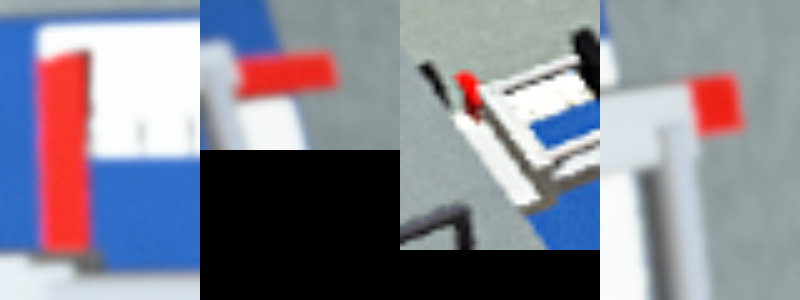

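Run:
```python
from h import *
import pickle
yaw=1.487
for th in [1.487]:
  ex=np.array([np.cos(th),np.sin(th)])
  c=pickle.load(open("w9.pkl","rb"));f=lambda p:(p[0]/3.75+235-.37,p[1]/3.75+100-.37)
  S={}
  for n,p,z in [("bar0",(295,225),.075),("bar1",(294,555),.075),("bandL",(356,100),.0135),("bandR",(402,100),.0135),("pR",(87,120),.016),("pL",(48,120),.016),("pLhi",(48,120),.05),
   ("gL",(272,400),.075),("gR",(318,400),.075),("edgeplateTop",(110,50),.012),("edge2",(560,52),.012)]:
    P=px(c,f(p),z);print("w9",n,P.round(4),"s",(P[:2]@ex).round(4))
  c=pickle.load(open("w1.pkl","rb"));g=lambda p:(p[0]/5+370-.4,p[1]/5+10-.4)
  for n,p,z in [("bandhi",(530,405),.0135),("bandlo",(532,461),.0135),("plo",(490,117),.016),("phi",(490,79),.016),("phi",(490,79),.05)]:
    P=px(c,g(p),z);print("w1",n,P.round(4),"s",(P[:2]@ex).round(4))
  c=cal("top");t=lambda p:(p[0]/3+110-.33,p[1]/3+110-.33)
  for n,p,z in [("bandL",(447,125),.0135),("bandR",(460,125),.0135),("pL",(355,120),.016),("pR",(368,120),.016)]:
    P=px(c,t(p),z);print("top",n,P.round(4),"s",(P[:2]@ex).round(4))
```

```text
w9 bar0 [0.6698 0.0712 0.075 ] s 0.127
w9 bar1 [0.5926 0.0778 0.075 ] s 0.1271
w9 bandL [0.6925 0.053  0.0135] s 0.1108
w9 bandR [0.6916 0.0408 0.0135] s 0.0986
w9 pR [0.6939 0.1242 0.016 ] s 0.1819
w9 pL [0.695  0.1348 0.016 ] s 0.1925
w9 pLhi [0.6965 0.1274 0.05  ] s 0.1853
w9 gL [0.631  0.0796 0.075 ] s 0.1321
w9 gR [0.6301 0.0693 0.075 ] s 0.1218
w9 edgeplateTop [0.7118 0.1168 0.012 ] s 0.176
w9 edge2 [ 0.7021 -0.003   0.012 ] s 0.0558
w1 bandhi [0.6969 0.054  0.0135] s 0.1121
w1 bandlo [0.6932 0.0409 0.0135] s 0.0987
w1 plo [0.7099 0.1237 0.016 ] s 0.1826
w1 phi [0.7138 0.1328 0.016 ] s 0.1921
w1 phi [0.6926 0.1281 0.05  ] s 0.1856
top bandL [0.6927 0.0513 0.0135] s 0.1091
top bandR [0.6925 0.0395 0.0135] s 0.0974
top pL [0.6978 0.1338 0.016 ] s 0.1917
top pR [0.6977 0.1221 0.016 ] s 0.18
```

Run:
```python
from h import *
c=cal("wrist");o=get_obs()
Rt=Ro.from_euler("xyz",o["ee_rot"]).as_matrix();R0=np.array(c["R"]);t0=np.array(c["t"])
A=R0@Rt; b=t0+R0@o["tool_pos"]   # cam = A*tool + b
ex=np.array([np.cos(1.487),np.sin(1.487)])
def at(p,e):
    R=Ro.from_euler("xyz",e).as_matrix();d=dict(c);d["R"]=A@R.T;d["t"]=b-d["R"]@np.array(p);return d
for nm,p,e,pts in [("w6",[.4670,.0794,.1205],[-3.141,-.002,-.36],[(597,77),(600,86),(595,87),(602,76)]),("w5",[.4614,.0804,.1812],[3.139,.007,-.36],[(552,79),(553,86)])]:
    d=at(p,e);print(nm,"cam",-d["R"].T@d["t"])
    for q in pts: print(q,[(z,px(d,q,z).round(4)[:2].tolist(),(px(d,q,z)[:2]@ex).round(4)) for z in (.016,.05)])
# side
s=cal("side");print("side cam",-np.array(s["R"]).T@np.array(s["t"]))
for z in (.013,.017,.03,.05):
    for sx in (.182,.187,.192): 
        P=np.array([.700+ .0,0,z]);P[1]=(sx-P[0]*ex[0])/ex[1];print(z,sx,proj(s,P).round(1))
```

```text
w6 cam [0.49584168 0.15523535 0.2042465 ]
(597, 77) [(0.016, [0.7381, 0.1212], np.float64(0.1826)), (0.05, [0.6943, 0.1274], np.float64(0.185))]
(600, 86) [(0.016, [0.74, 0.1131], np.float64(0.1746)), (0.05, [0.6959, 0.1207], np.float64(0.1785))]
(595, 87) [(0.016, [0.7319, 0.1136], np.float64(0.1744)), (0.05, [0.6892, 0.1211], np.float64(0.1784))]
(602, 76) [(0.016, [0.7465, 0.1208], np.float64(0.1829)), (0.05, [0.7012, 0.127], np.float64(0.1853))]
w5 cam [0.49103919 0.15621975 0.26468175]
(552, 79) [(0.016, [0.7264, 0.1228], np.float64(0.1832)), (0.05, [0.6942, 0.1274], np.float64(0.185))]
(553, 86) [(0.016, [0.7254, 0.1159], np.float64(0.1762)), (0.05, [0.6934, 0.1214], np.float64(0.179))]
side cam [-0.29770602  0.53808124  0.93844975]
0.013 0.182 [214.7 229.3]
0.013 0.187 [213.1 230. ]
0.013 0.192 [211.4 230.7]
0.017 0.182 [214.6 228.1]
0.017 0.187 [212.9 228.9]
0.017 0.192 [211.2 229.6]
0.03 0.182 [214.  224.5]
0.03 0.187 [212.3 225.2]
0.03 0.192 [210.6 226. ]
0.05 0.182 [213.1 218.8]
0.05 0.187 [211.4 219.6]
0.05 0.192 [209.7 220.3]
```

Run:
```python
import cv2
a=cv2.imread("pics/side0.png")[205:250,195:255];cv2.imwrite("pics/s1.png",cv2.resize(a,(800,600),interpolation=cv2.INTER_CUBIC))
a=cv2.imread("pics/w6.png")[60:110,575:635];cv2.imwrite("pics/w6z.png",cv2.resize(a,(720,600),interpolation=cv2.INTER_CUBIC))
```

```text
(no output)
```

View pics/s1.png

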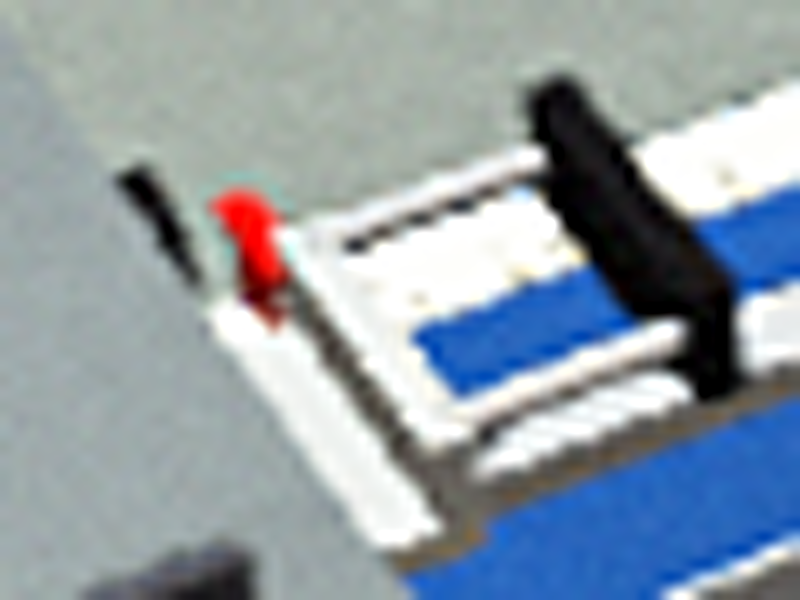

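View pics/w6z.png

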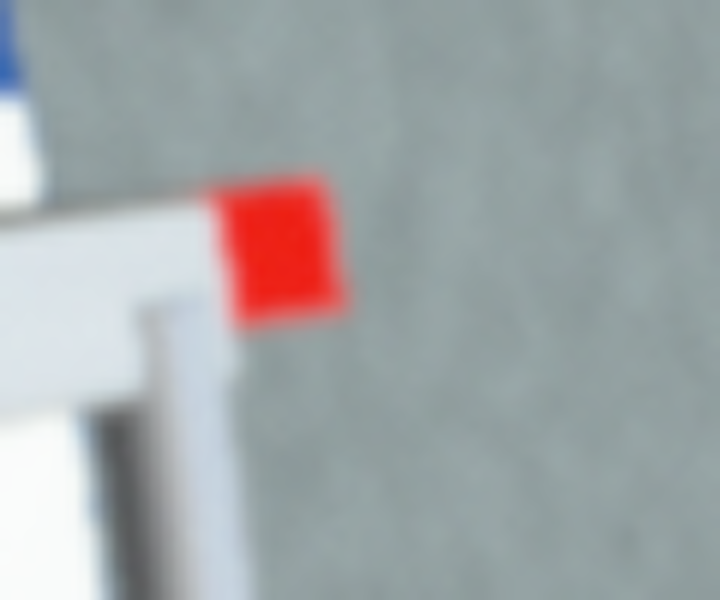

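Call:
jog_arm --pt "0 0 0 4 -1.5 -15 45" --pt "0 0 0 0 0 -30 45" --pt "0 0 0 0 0 -20 45" --pt "0 0 0 0 0 0 45" --pt "0 0 0 0 0 0 45"

```text
time: 18.2
tool_pos: [0.6318, 0.0746, 0.1764]
ee_rot: [-3.14, 0.0, -1.655]
wrist_force: [0.5, -0.5, 0.6]
width: 0.0451
```

Run:
```python
from h import *
c=cal("wrist");o=get_obs();p=o["tool_pos"];print(p,o["ee_rot"],o["wrist_force"])
im=snapshot("wrist")[:,:,::-1].copy()
for dz in (.097,): print(proj(c,p-[0,0,.097]),proj(c,np.array([p[0],p[1],.075])))
cv2.imwrite("pics/w10.png",im)
```

```text
[0.63177123 0.07464374 0.17643962] [-3.14040774e+00  3.03203032e-05 -1.65532397e+00] [ 0.50240603 -0.52837626  0.59588124]
[311.87985394 244.17784686] [311.89487485 241.39548599]
```

View pics/w10.png

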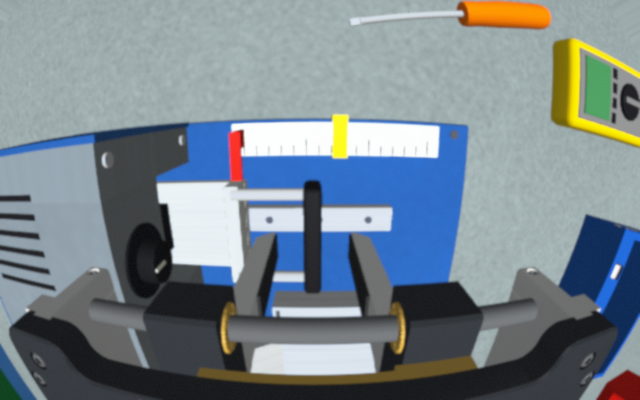

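Call:
jog_arm --pt "0 0 0 0 0 -15 45" --pt "0 0 0 0 0 -15 45" --pt "0 0 0 0 0 -8 45" --pt "0 0 0 0 0 0 45" --pt "0 0 0 0 0 0 45"

```text
time: 18.88
tool_pos: [0.6316, 0.0749, 0.1379]
ee_rot: [-3.141, -0.0, -1.655]
wrist_force: [-1.1, 0.4, 0.3]
width: 0.0449
```

Run:
```python
from h import *
cv2.imwrite("pics/w11.png",snapshot("wrist")[:,:,::-1])
```

```text
(no output)
```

View pics/w11.png

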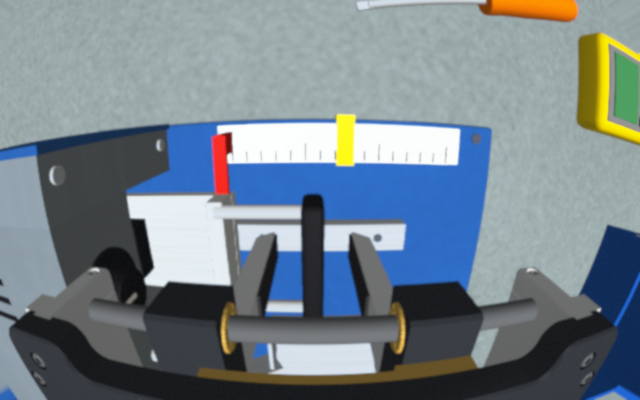

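Call:
jog_arm --pt "0 0 0 0 0 0 0" --pt "0 0 0 0 0 0 0" --pt "0 0 0 0 0 0 0" --pt "0 0 0 0 0 0 0" --pt "0 0 0 0 0 0 0" --pt "0 0 0 0 0 0 0"

```text
time: 19.68
tool_pos: [0.6314, 0.075, 0.1378]
ee_rot: [-3.141, 0.0, -1.655]
wrist_force: [-0.0, 1.2, 1.1]
width: 0.012
```

Run:
```python
from h import *
import pickle
pickle.dump(cal("wrist"),open("w12.pkl","wb"));im=snapshot("wrist")[:,:,::-1];cv2.imwrite("pics/w12.png",im)
cv2.imwrite("pics/w12c.png",cv2.resize(im[100:220,200:360],(800,600),interpolation=cv2.INTER_CUBIC));print(get_obs()["wrist_force"],get_obs()["tool_pos"])
```

```text
[-0.57167847  1.40235245  1.50126802] [0.63145283 0.07503437 0.13780997]
```

View pics/w12c.png

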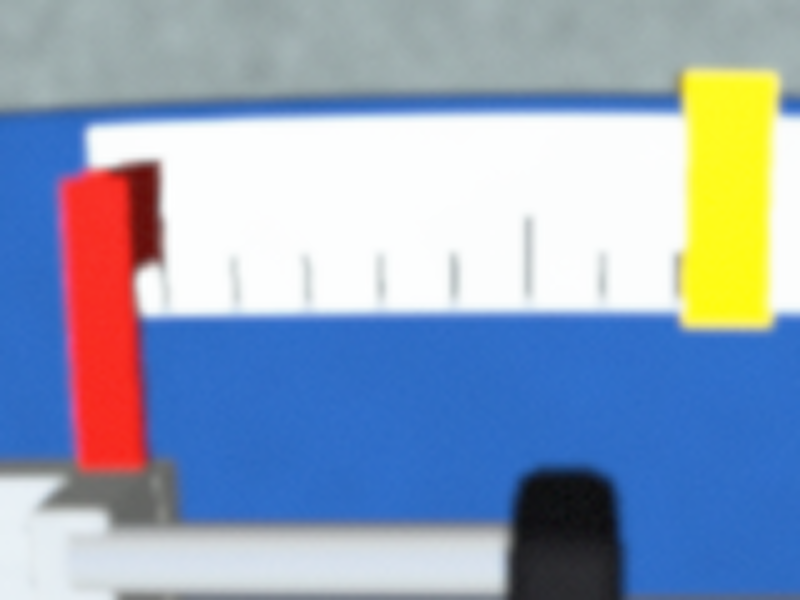

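Run:
```python
from h import *
import pickle
c=pickle.load(open("w12.pkl","rb"));ex=np.array([np.cos(1.487),np.sin(1.487)])
for n,p,z in [("blade",(160,210),.017),("bL",(686,200),.0135),("bR",(775,200),.0135)]:
    P=px(c,(p[0]/5+200-.4,p[1]/5+100-.4),z);print(n,P.round(4),(P[:2]@ex).round(4))
```

```text
blade [0.6991 0.1237 0.017 ] 0.1818
bL [0.6933 0.0531 0.0135] 0.111
bR [0.6925 0.0411 0.0135] 0.0989
```

Call:
jog_arm --pt "0 0 0 -0.3 -4 0 0" --pt "0 0 0 -0.7 -8 0 0" --pt "0 0 0 -0.7 -8 0 0" --pt "0 0 0 -0.7 -8 0 0" --pt "0 0 0 -0.7 -8 0 0" --pt "0 0 0 -0.7 -8 0 0" --pt "0 0 0 -0.7 -8 0 0" --pt "0 0 0 -0.7 -8 0 0" --pt "0 0 0 -0.7 -8 0 0" --pt "0 0 0 -0.4 -5 0 0" --pt "0 0 0 0 0 0 0"

```text
time: 21.1
tool_pos: [0.6254, 0.0033, 0.1378]
ee_rot: [-3.141, 0.003, -1.655]
wrist_force: [1.3, 7.5, -0.5]
width: 0.0117
```

```bash
cat > chk.py <<'E'
from h import *
import sys,pickle
n=sys.argv[1]
c=cal("wrist");pickle.dump(c,open(n+".pkl","wb"));im=snapshot("wrist")[:,:,::-1];cv2.imwrite(f"pics/{n}.png",im)
cv2.imwrite(f"pics/{n}c.png",cv2.resize(im[100:220,200:360],(800,600),interpolation=cv2.INTER_CUBIC));print(get_obs()["wrist_force"],get_obs()["tool_pos"],get_obs()["width"])
E
python3 chk.py w13
```

```text
[ 2.22000506  5.8273667  -0.9120796 ] [0.62541687 0.00342702 0.1377842 ] 0.011613726033684626
```

View pics/w13c.png

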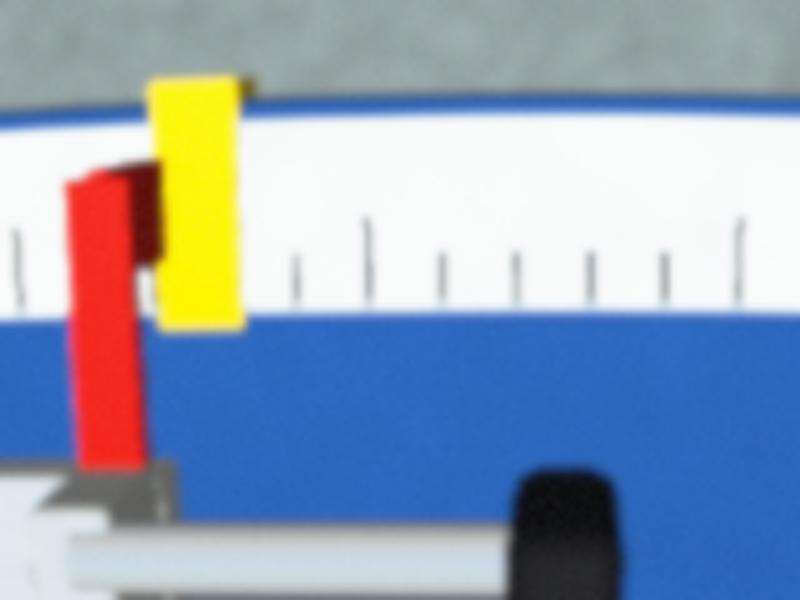

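Call:
jog_arm --pt "0 0 0 -0.3 -3.5 0 0" --pt "0 0 0 -0.3 -3.5 0 0" --pt "0 0 0 0 0 0 0" --pt "0 0 0 0 0 0 0"

```text
time: 21.65
tool_pos: [0.6249, -0.0033, 0.1378]
ee_rot: [-3.141, 0.004, -1.654]
wrist_force: [1.3, 8.1, 0.7]
width: 0.0114
```

```bash
python3 chk.py w14
python3 - <<'E'
from h import *
a=snapshot("top")[:,:,::-1];cv2.imwrite("pics/t14.png",cv2.resize(a[100:300,200:460],(780,600),interpolation=cv2.INTER_CUBIC))
E
```

```text
[ 1.65543548  7.74539391 -0.1080314 ] [ 0.62485878 -0.00328223  0.13777497] 0.011878850070267684
```

View pics/w14c.png

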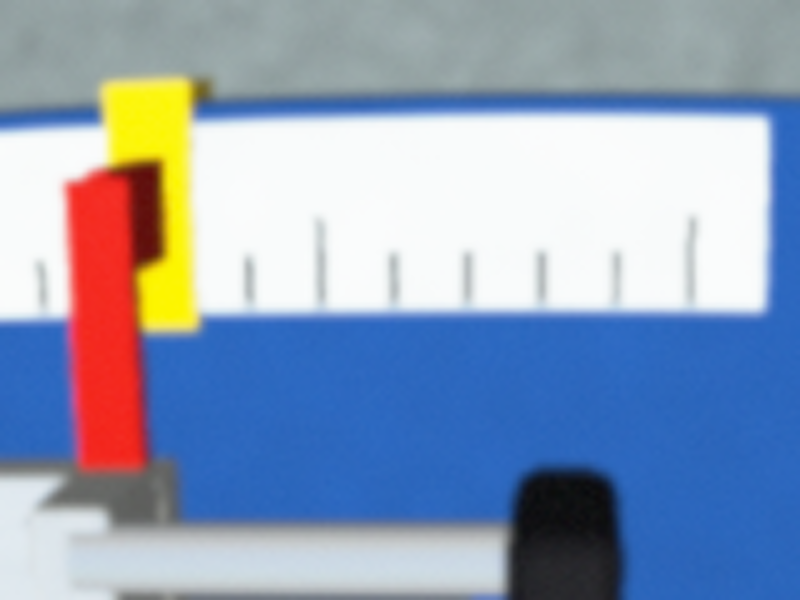

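View pics/t14.png

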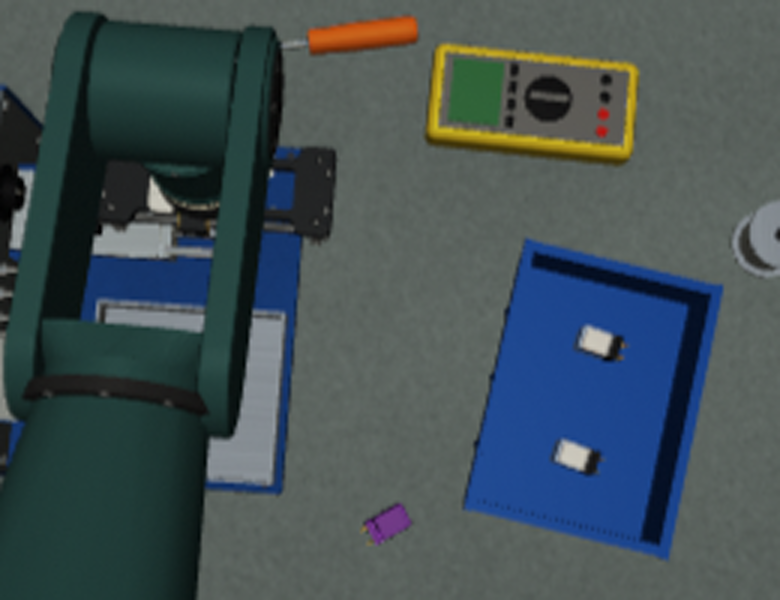

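The blade's foot at (161,210) is about centred on the band (112 to 196), and both relays lie in the tote. Hold for over a second and check for slip.

Call:
jog_arm --pt "0 0 0 0 0 0 0" --pt "0 0 0 0 0 0 0" --pt "0 0 0 0 0 0 0" --pt "0 0 0 0 0 0 0" --pt "0 0 0 0 0 0 0" --pt "0 0 0 0 0 0 0" --pt "0 0 0 0 0 0 0" --pt "0 0 0 0 0 0 0" --pt "0 0 0 0 0 0 0" --pt "0 0 0 0 0 0 0" --pt "0 0 0 0 0 0 0" --pt "0 0 0 0 0 0 0"

```text
time: 23.25
tool_pos: [0.6249, -0.0032, 0.1378]
ee_rot: [-3.141, 0.004, -1.654]
wrist_force: [1.7, 7.3, -0.2]
width: 0.0122
```

```bash
python3 chk.py w15
```

```text
[1.91811309 6.29391918 0.33297225] [ 0.62486725 -0.00323907  0.13778641] 0.011688636598166203
```

View pics/w15c.png

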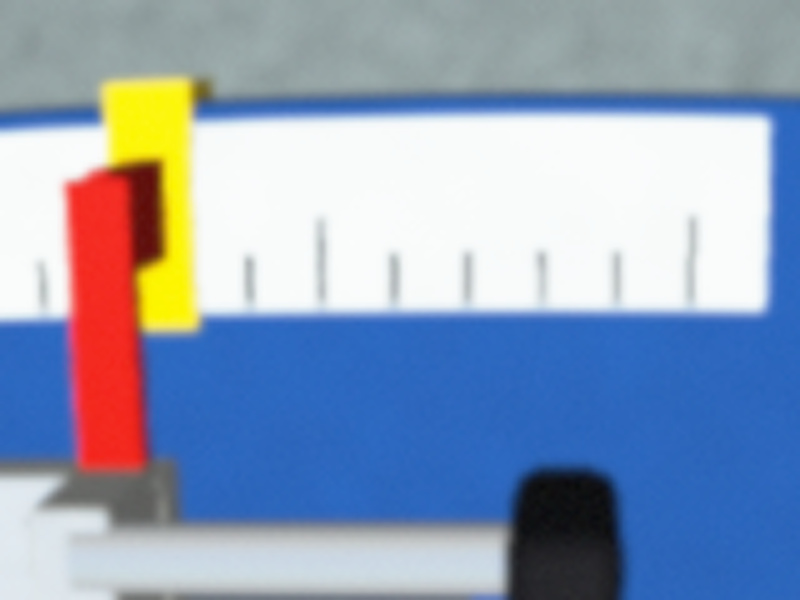

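Unchanged: the pointer is in the band and the handle is held. I hand the job in.

```bash
python3 -c "
from bench import *
print(close_job())"
```

```text
the job is handed in; nothing more can be done
None
```

Both relays are in the blue tote, and the loading slide is held out by its handle with the pointer in the yellow band. The job was handed in at about 23 s; no verdict is reported.

- **Relays:** I lowered each one until the wrist force showed it touching the tote floor, then let go. The last top view shows both lying in the tote.
- **Slide:** I pulled it about 78 mm. The last wrist view, after holding for over 1.5 s, shows the pointer's foot about 0.3 mm from the band's centre. The jaws are closed on the 12 mm bar, the wrist feels about 7 N of spring pull, and there was no slip.
- **Bystanders:** The arm did not go near the multimeter, the screwdriver or the solder reel. I saw no change in them in the pictures but did not measure them.
- **Disagreements:** The top camera's positions differed from the wrist camera's by up to 7 mm, and I went by the wrist camera. My first pointer reading took its raised red arm for the tip and was corrected before pulling.

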